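Pin the specimen stage in line with its base

TASK

The sliding stage of the specimen fixture has slipped off its home position, so its hole no longer lines up with the hole in the base. Take the tapered pin with the red grip from the rack and drive it straight down through both holes until its collar sits fully home on the stage, so that the taper pulls the stage into line (do not shift the stage beforehand); let go of the pin and leave it standing there. Leave the green-gripped straight pin in the rack.

Things in the scene. Friction and masses are not known exactly. Their poses are not given: they have to be found in the camera images.
- pin_grip (a point): Tapered pin, red grip (upright cylinder 30 mm across, 44 high); this is the grip's centre, z up its axis. Below: a collar 44 across, 6 thick, underside 28 below this point; then a 56 mm steel shank, 29 across for 20 mm, tapering over 36 mm to a flat 6 mm tip, 84 below this point. About 0.15 kg. Hangs loose by its collar in one of two holes of the rack.
- dowel_grip (a point): Straight pin, green grip: centre of its grip. Like the tapered pin, but the shank is blunt and 29 mm across all the way. It stays in the other hole of the rack: a grey open stand 64 x 170 mm, 72 mm high, fixed to the bench, its holes 100 mm apart.
- base_hole (a point): Centre of the hole (32 mm wide, vertical, through) in the fixture's fixed blue base, at the base's top, 46 mm above the bench. Base 104 x 190 mm; point 55 mm from its centre; y runs along the base to its centre, z up. The aluminium stage on it is 84 x 160 mm, top 62 mm above the bench; a clamped block starts 75 mm from its hole. Pin home: grip centre 44 mm above this point.
- stage (a joint): Slide of the stage and its hole (32 mm, 3 mm chamfer) along +y of base_hole, in m: 0 = holes in line; starts 0.008 to 0.011. Slides against 3 N of friction: the taper pushes it across as the pin goes down over the fixed base hole (10 to 20 N is plenty). The tip enters both holes anywhere from the base hole's centre to midway between the two hole centres.
There are look-alikes about, which are no part of the job. Leave any blue or yellow look-alike of the part that bears pin_grip alone.

How it is judged:
By the outcome, as a careful person would: the job done as asked, in the order asked, and still so for the second after the job is handed in, with the robot touching nothing.
It also fails if it takes over 35 s, if anything falls off the work surface, if the arm or the gripper's body presses on something with over 40 N, if the wrist force passes 120 N, or if a joint passes its speed limit or range.

ROBOT

A 6-joint arm with a two-finger parallel gripper is mounted at the origin on a cart in front of the work surface, level with it; the furniture and walls round the work are solid. World frame = base frame: x ahead of the robot, y to its left, z up, the work surface at z = 0. Lengths are in mm, angles in degrees, forces in N, time in s.
With the tool pointing down it reaches from about 300 to 850 mm from the base axis. Payload 4.2 kg.
Tool frame: the origin (TCP) lies midway between the tips of the shut fingers; the grasp point (between the pads) lies 19 mm behind it (env.grasp_offset is the distance from the TCP to the grasp point, in mm); z points along the fingers, y is the line along which they close (so a half turn about z gives the same grasp; the last joint's range is limited). The gripper opens to 91 mm and grips with 3 to 60 N. Pads are 32 mm wide; open, the fingers measure 118 mm over their backs; the gripper's body (76 mm by 178 mm) begins 60 mm behind the grasp point.
Start: joints at [71.448, 18.312, 89.639, -0, 72.044, -1.146], TCP at [172.014, 548.687, 182.376] pointing down, gripper open.
Joint ranges: [-177.97, 177.97], [-48.28, 115.42], [12.27, 149.76], [-77.06, 257.06], [2.81, 150.46], [-146.56, 146.56]. Speed limits (degrees/s): [147.25, 147.25, 180, 180, 180, 180].

INTERFACE

Orientations are given as [roll, pitch, yaw] about the fixed x, y, z axes, in that order (R = Rz(yaw) Ry(pitch) Rx(roll)).
In Python, from workcell import env, optics gives the robot as it stands. The module is installed in compiled form; this text tells all that it offers.
- The arm moves only by the tool send_rows, never from a script. Its argument "targets" is a list that holds one entry, the list of rows, each a list of 7 numbers: the turn, a rotation vector about the world's x, y, z scaled (see below), then the shift along the world's x, y, z scaled (see below), then the closure, from -1 (fully open) to 1 (shut). In form: [[[rx, ry, rz, x, y, z, gripper], ...]]. A call has 1 to 12 rows; each row shifts and turns the commanded pose from where the row before left it; what a row does not reach is not made up. The controller multiplies each number of a shift by 0.2 m and each number of a turn by pi/2 rad. A row lasts 1/10 s, in which the tool goes at most 50 mm and 8.59 degrees, less where a joint would pass 70% of its speed; a pose out of reach is approached as far as the arm can. A call with a number of a shift or a turn outside -1 to 1 is refused whole. A call with a gripper value outside its range is refused whole. The fingers move at their own pace and stop on an object; "grip_force" is the grip in N (left out, the last holds). Time passes only in rows, so rows that do not move let the fingers close. It gives the time, the measured TCP pose, the force, the opening and the grip force at its end, in the units of the state.
- env.state(): the state, without advancing time (a new reading comes with each control period).
- optics.grab_frame(name): name is "side" or "top"; returns (picture, depth): 400x640x3 uint8, red, green, blue; 400x640 float32, mm along the optical axis (not along the pixel's ray), 0 where there is no reading.
- optics.camera_info(name): a dict with "camera_matrix" (3x3 intrinsics, pixels), "R" (3x3) and "t" (3): a world point X has camera coordinates R X + t. Camera axes: x right, y down, z forward; pixel columns grow to the right and rows downward; lengths in mm; the calibration is good to about 2 mm. A picture is of the moment at which its call begins. camera_info takes no time and is no camera call.
- env.job_done(): hands the job in; it is judged then, once.
Trained networks look in the newest picture that a camera, given by its name, has taken for a name from the list of things; names that differ only in an ending like _2 or _b are one class to them, and where a whole thing is asked for, a point or a joint stands for the part that bears it (a point fixed in the world has none). Each returns a list of dicts, best first, with "conf" (0 to 1); they miss things now and then, are a little off and sometimes report something else, mostly with a low value. They report only what shows in the picture. A call takes as long as a camera call. They do not tell look-alikes from the thing itself.
- optics.silhouettes(camera, name): "mask" (400x640 bool, what is visible of it) and "at" ([column, row] in pixels, amid what is visible of it).
- optics.place_of(camera, name): "at" ([column, row] in pixels: a listed point, or the origin of a listed thing).
The state is a dict: "time_s": time; "qpos": joint angles; "qvel": joint speeds; "effort": joint torques, N m; "ee_pos": TCP position; "ee_rot": TCP orientation; "force": force on the tool from outside, world axes, zero at the start; "torque": the same for the moment, N m; "gripper_width": finger opening in mm; "gripper_force": force on a finger pad.
Only numpy, scipy, OpenCV 4.12 (cv2) and the standard library are available. Lean on these libraries where they do the work, as an engineer would, in place of code of your own. Each camera call takes 0.05 s, during which the arm holds its last target. There are 200 camera calls.

## Working session

There is one attempt and no reset: what is moved stays moved. The work goes in short steps, Python scripts to look and compute and a tool call to move; the robot and the scene stay as the last step left them, time stands still between calls to the robot, and variables do not carry over. Pictures are saved under pics/ and viewed, at most 10 in all, crops included, and the job is handed in when it is done.

Besides the shell and the picture viewer there is one more tool, called after "Request:" as name(argument=value, ...) on one line, values as JSON. send_rows: Moves the arm, as the interface text tells. Its arguments: {"type":"object","properties":{"targets":{"type":"array"},"grip_force":{"type":"number"}},"required":["targets"]}

```bash
mkdir -p pics; cat > h.py <<'E'
import numpy as np, cv2
from workcell import env, optics
def world(cam,u,v,d):
    i=optics.camera_info(cam);K=np.array(i["camera_matrix"]);R=np.array(i["R"]);t=np.array(i["t"])
    p=np.linalg.inv(K)@np.array([u,v,1.])*d
    return R.T@(p-t)
def onz(cam,u,v,z):
    i=optics.camera_info(cam);K=np.array(i["camera_matrix"]);R=np.array(i["R"]);t=np.array(i["t"])
    r=R.T@np.linalg.inv(K)@np.array([u,v,1.]);c=-R.T@t
    return c+r*(z-c[2])/r[2]
def cloud(cam,d):
    i=optics.camera_info(cam);K=np.array(i["camera_matrix"]);R=np.array(i["R"]);t=np.array(i["t"])
    v,u=np.mgrid[:400,:640]
    p=np.stack([(u-K[0,2])/K[0,0]*d,(v-K[1,2])/K[1,1]*d,d],-1)
    return (p-t)@R
E
python3 - <<'E'
from h import *
for c in("side","top"):
    p,d=optics.grab_frame(c);cv2.imwrite(f"pics/{c}0.png",p[...,::-1]);np.savez(f"{c}0.npz",p=p,d=d)
    i=optics.camera_info(c);print(c,-np.array(i["R"]).T@np.array(i["t"]))
    W=cloud(c,d)
    for n in("pin_grip","dowel_grip","base_hole"):
        for o in optics.place_of(c,n):
            u,v=map(int,np.round(o["at"]));print(n,np.round(o["at"]),round(o["conf"],2),np.round(W[v,u]),p[v,u],np.round(onz(c,*o["at"],46 if n=="base_hole" else 100)))
print(env.state())
E
```

```text
side [ 508.04192743 -834.34763545  578.25077702]
pin_grip [368. 270.] 0.9 [ 606. -360.   93.] [214 185  10] [ 605. -366.  100.]
pin_grip [322. 301.] 0.82 [ 522. -433.  104.] [213 182  10] [ 522. -429.  100.]
pin_grip [271. 250.] 0.81 [ 436. -310.  104.] [ 30  84 195] [ 435. -307.  100.]
pin_grip [318. 250.] 0.72 [ 520. -329.  117.] [207  17   3] [ 522. -311.  100.]
dowel_grip [315. 218.] 0.81 [ 518. -229.  110.] [ 55 122  78] [ 519. -214.  100.]
base_hole [312. 170.] 0.93 [518.  43.  61.] [255 255 252] [519.  65.  46.]
base_hole [321. 252.] 0.51 [ 526. -331.  113.] [151  65  69] [ 528. -260.   46.]
top [ 437.3555111  -150.10058484 1207.77941993]
pin_grip [369. 239.] 0.71 [ 436. -293.  110.] [122 194 255] [ 437. -294.  100.]
pin_grip [392. 170.] 0.7 [ 604. -347.  106.] [255 255 165] [ 605. -347.  100.]
pin_grip [381. 205.] 0.67 [ 517. -319.  122.] [255 122 115] [ 519. -322.  100.]
pin_grip [421. 204.] 0.58 [ 523. -417.  107.] [255 255 163] [ 525. -418.  100.]
dowel_grip [340. 199.] 0.53 [ 529. -221.  122.] [150 252 184] [ 532. -222.  100.]
base_hole [227. 200.] 0.86 [529.  68.  -1.] [30 33 42] [525.  59.  46.]
{'time_s': 0.4, 'qpos': array([ 7.14482790e+01,  1.83205132e+01,  8.96488867e+01,  6.32398759e-04,
        7.20434388e+01, -1.14784219e+00]), 'qvel': array([ 0.03031372, -0.0957676 , -0.11202461,  0.01038717, -0.05979191,
        0.03927557]), 'effort': array([-1.14161368e-03, -4.11886168e+01, -2.31914502e+01,  7.26225902e-02,
        3.96716979e-02, -5.61794332e-05]), 'ee_pos': array([171.98041556, 548.61486979, 182.22240304]), 'ee_rot': array([-1.79987176e+02, -8.58618451e-04,  1.62595926e+02]), 'force': array([ 0.45457118, -0.33623076, -1.07417975]), 'torque': array([-0.02823512,  0.07761274, -0.02092254]), 'gripper_force': 0.0, 'gripper_width': 90.9842567557757}
```

View pics/top0.png

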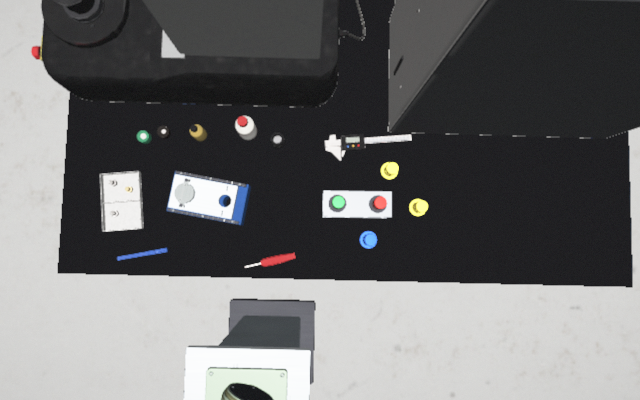

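View pics/side0.png

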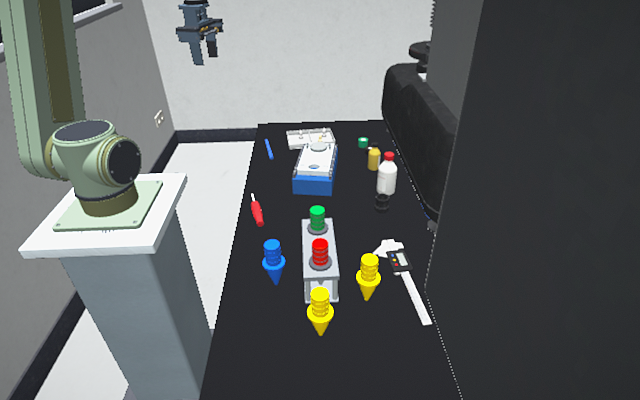

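```bash
python3 - <<'E'
from h import *
f=np.load("top0.npz");p,d=f["p"].astype(int),f["d"];W=cloud("top",d)
z=W[...,2]
def circ(c,zl,r=26):
    m=(np.hypot(W[...,0]-c[0],W[...,1]-c[1])<r)&(z>zl)&(d>0)
    q=W[m];(a,b),rr=cv2.minEnclosingCircle(q[:,:2].astype(np.float32));print(np.round(c),"n",m.sum(),"mean",q.mean(0).round(1),"zmed",np.median(q[:,2]).round(1),"circle",round(a,1),round(b,1),round(rr,1))
for c in[(518,-320),(530,-221),(436,-293),(604,-347),(523,-417)]: circ(c,104)
# stage top
for lo,hi in((55,69),(38,53),(64,78),(72,140)):
    m=((z>lo)&(z<hi)&(abs(W[...,1]-100)<220)&(W[...,0]>380)&(W[...,0]<700)) if lo!=64 else ((z>lo)&(z<hi)&(W[...,1]<-120))
    n,l,s,_=cv2.connectedComponentsWithStats(m.astype(np.uint8))
    for k in range(1,n):
        if s[k,4]>60:
            q=W[l==k];r=cv2.minAreaRect(q[:,:2].astype(np.float32));print(lo,hi,s[k],np.round(q.mean(0)),[np.round(x,1) for x in r])
E
```

```text
[ 518 -320] n 133 mean [ 522.3 -316.4  121.3] zmed 121.9 circle 522.9 -317.2 14.9
[ 530 -221] n 130 mean [ 521.1 -217.   121.5] zmed 122.0 circle 521.4 -217.4 14.9
[ 436 -293] n 106 mean [ 434.9 -297.4  107.2] zmed 107.1 circle 434.3 -297.3 14.5
[ 604 -347] n 101 mean [ 608.5 -347.6  107.1] zmed 106.9 circle 608.4 -346.8 14.9
[ 523 -417] n 106 mean [ 517.7 -419.7  107.1] zmed 106.9 circle 517.5 -419.9 14.8
55 69 [ 168  171   79   53 2067] [530. 111.  61.] [array([530. , 107.9]), array([179.4, 101.9]), np.float64(80.7)]
38 53 [232 185  17  41 381] [516.  26.  46.] [array([515.9,  26.2]), array([ 26.4, 102.6]), np.float64(82.4)]
64 78 [400 128 217   9 301] [ 714. -642.   71.] [array([ 713.7, -644.8]), array([548.3,   2.9]), np.float64(89.8)]
64 78 [ 323  191   69   27 1371] [ 522. -267.   73.] [array([ 522.5, -267.3]), array([ 64.5, 168.9]), np.float64(0.1)]
72 140 [237 127  14   8  62] [696.  18.  81.] [array([694.3,  19.7]), array([11.2, 33.1]), np.float64(0.4)]
```

Top view: red pin at px (380,204), green at (339,203), fixture hole at about (225,201), and the look-alikes are yellow (390,171) and (419,207), blue (369,240). I'll measure the fixture more finely now.

```bash
python3 - <<'E'
from h import *
for c,(u0,v0,u1,v1) in {"top":(160,160,260,235),"side":(280,120,350,200)}.items():
    f=np.load(c+"0.npz");p,d=f["p"],f["d"];W=cloud(c,d);z=W[...,2]
    reg=np.zeros((400,640),bool);reg[v0:v1,u0:u1]=1
    if c=="top":
        h=(p.max(-1)<110)&reg&(W[...,0]>480)&(np.hypot(W[...,0]-525,W[...,1]-62)<40)
        # everything above 40 = base, 55+ = stage
        for lo,hi in((35,150),(40,52),(54,67),(67,150)):
            m=reg&(z>lo)&(z<hi)
            q=W[m];r=cv2.minAreaRect(q[:,:2].astype(np.float32));print(lo,hi,m.sum(),[np.round(x,1) for x in r],q.mean(0).round(1),q[:,2].max().round(1))
        m=reg&(z>35);
        q=W[m];ang=np.deg2rad(82);
        low=reg&(z<54)&(np.hypot(W[...,0]-525,W[...,1]-62)<25)
        v,u=np.nonzero(low);print("low depth hole",len(u),u.mean(),v.mean(),onz(c,u.mean(),v.mean(),62))
        g=p[v0:v1,u0:u1]
        print(p[188:214,214:238].astype(int).sum(-1)//3)
    s=8
    cr=cv2.resize(p[v0:v1,u0:u1],None,fx=7.5,fy=7.0 if c=="side" else 7.5,interpolation=cv2.INTER_CUBIC);cv2.imwrite(f"pics/{c}crop.png",cr[...,::-1])
E
```

```text
35 150 3058 [array([530.3, 108.9]), array([192.4, 104.1]), np.float64(80.6)] [528.8 105.3  59.1] 80.2
40 52 564 [array([530.1, 108.2]), array([190.9, 104.1]), np.float64(80.6)] [517.9  56.5  46.3] 52.0
54 67 2071 [array([530. , 107.9]), array([179.4, 101.9]), np.float64(80.7)] [530.2 110.1  60.7] 67.0
67 150 367 [array([540.1, 119.3]), array([ 69. , 150.3]), np.float64(2.9)] [538.6 159.5  71.3] 80.2
low depth hole 128 225.1484375 200.8515625 [522.19103432  60.90489906  62.        ]
[[252 252 252 252 252 252 252 252 252 252 252 252 239 220 252 252 252 252
  252 252 252 252 249 214]
 [251 252 252 252 252 252 252 252 252 252 252 251 231 222 252 252 252 252
  252 252 252 252 246 189]
 [251 251 251 251 251 251 252 251 252 252 252 251 236 235 252 252 252 252
  252 252 252 252 243 152]
 [252 252 252 251 251 252 252 252 251 251 252 251 250 249 252 252 252 252
  252 252 252 252 241 140]
 [252 252 252 252 252 252 251 252 252 251 251 252 252 252 251 251 252 252
  252 252 252 251 229 125]
 [252 252 252 252 252 252 252 252 252 252 252 251 252 252 252 252 252 252
  252 252 252 248 214 124]
 [252 2
[... 1313 characters left out ...]
52 252 252 251 251 251 249 246 241 230 229 235 246 251 251 251 251
  250 226 124 129 127 128]
 [251 252 252 252 252 252 252 252 252 252 251 251 251 251 251 251 251 251
  246 197 122 128 128 128]
 [251 251 251 251 251 252 252 252 252 252 252 252 252 252 252 251 251 251
  241 166 125 128 127 128]
 [251 251 251 251 250 250 251 246 238 249 252 252 252 252 252 252 252 252
  240 151 125 126 127 125]
 [252 252 252 252 251 251 251 237 203 247 251 251 251 251 251 251 252 252
  238 139 126 126 125 127]
 [251 252 252 252 252 252 252 239 219 252 251 251 251 251 251 251 251 249
  225 123 128 126 127 127]
 [250 251 251 251 251 251 250 228 219 252 252 252 252 252 252 251 251 246
  197 123 125 127 127 127]]
```

View pics/topcrop.png

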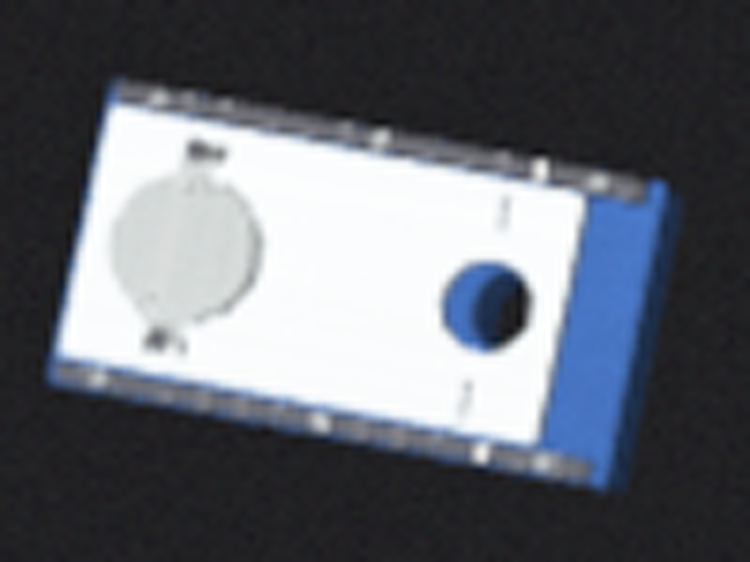

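View pics/sidecrop.png

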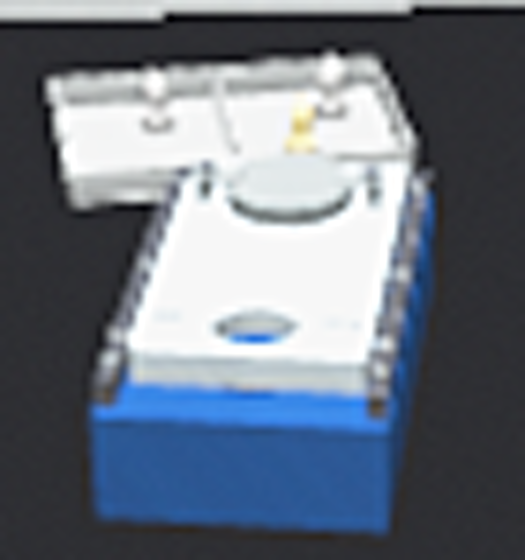

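Crops: stage hole at about top px (224.5,200.5); the base hole shows as the dark crescent on its right (-y) side. The side view shows the same, and the clamped block is a low disc. I'll fit both circles.

```bash
python3 - <<'E'
from h import *
from scipy.optimize import least_squares
f=np.load("top0.npz");p=f["p"]
g=cv2.resize(p[185:217,210:242].astype(np.float32).mean(-1),None,fx=8,fy=8,interpolation=cv2.INTER_LINEAR)
def px(q): return (q[0]+.5)/8-.5+210,(q[1]+.5)/8-.5+185
def fit(thr,z,r,sel):
    cs,_=cv2.findContours((g<thr).astype(np.uint8),0,cv2.CHAIN_APPROX_NONE)
    c=[c for c in cs if cv2.contourArea(c)>500 and cv2.pointPolygonTest(c,((226.5-210)*8,(200.5-185)*8),False)>0][0][:,0]
    P=np.array([onz("top",*px(q),z)[:2] for q in c]);P=P[sel(P)]
    s=least_squares(lambda a:np.hypot(*(P-a[:2]).T)-a[2],[522,58,r],loss="soft_l1")
    s2=least_squares(lambda a:np.hypot(*(P-a[:2]).T)-r,[522,58],loss="soft_l1")
    print(thr,z,len(P),s.x.round(1),s2.x.round(1),np.abs(s2.fun).mean().round(2))
for t in(170,190,210):fit(t,62,16,lambda P:P[:,1]>-1e9)
for t in(80,90,100):fit(t,46,16,lambda P:P[:,1]>60)
E
```

```text
170 62 268 [523.3  62.5  14.7] [523.2  62.5] 1.3
190 62 279 [523.3  62.6  15.2] [523.3  62.6] 0.77
210 62 292 [523.3  62.6  15.8] [523.3  62.6] 0.26
80 46 99 [522.8  57.   12.8] [522.3  53.2] 0.64
90 46 104 [522.9  57.3  13.1] [522.5  53.9] 0.65
100 46 109 [523.   57.7  13.4] [522.6  54.6] 0.65
```

Request:
send_rows(targets=[[[0,0,0.093,0.0925,-0.228,0,-1],[0,0,0,0.0925,-0.228,0,-1],[0,0,0,0.0925,-0.228,0,-1],[0,0,0,0.0925,-0.228,0,-1],[0,0,0,0.0925,-0.228,0,-1],[0,0,0,0.0925,-0.228,0,-1],[0,0,0,0.0925,-0.228,0,-1],[0,0,0,0.0925,-0.228,0,-1],[0,0,0,0.0925,-0.228,0,-1],[0,0,0,0.0925,-0.228,0,-1],[0,0,0,0.0925,-0.228,0,-1],[0,0,0,0.0925,-0.228,0,-1]]])

```text
time_s: 1.6
ee_pos: [394.5, -0.5, 182.8]
ee_rot: [180.0, 0.1, 170.9]
force: [1.7, 0.9, 0.8]
gripper_width: 91.2
gripper_force: 0.0
```

Request:
send_rows(targets=[[[0,0,0,0.0925,-0.228,0,-1],[0,0,0,0.0925,-0.228,0,-1],[0,0,0,0.0925,-0.228,0,-1],[0,0,0,0.0925,-0.228,0,-1],[0,0,0,0.0925,-0.228,0,-1],[0,0,0,0.0925,-0.228,0,-1],[0,0,0,0.0875,-0.226,0,-1],[0,0,0,0,0,0,-1],[0,0,0,0,0,0,-1]]])

```text
time_s: 2.5
ee_pos: [522.2, -317.7, 181.5]
ee_rot: [179.9, -0.1, 170.9]
force: [-1.0, -0.3, -0.6]
gripper_width: 91.0
gripper_force: 0.0
```

Request:
send_rows(targets=[[[0,0,0,0,0,-0.2,-1],[0,0,0,0,0,-0.15,-1],[0,0,0,0,0,-0.09,-1],[0,0,0,0,0,-0.045,-1],[0,0,0,0,0,0,-1]]])

```text
time_s: 3.0
ee_pos: [521.8, -315.7, 84.8]
ee_rot: [179.9, -0.1, 171.0]
force: [-0.7, -0.6, 1.5]
gripper_width: 91.1
gripper_force: 0.0
```

```bash
python3 - <<'E'
from h import *
s=env.state();print(s["ee_pos"],s["force"])
p,d=optics.grab_frame("side");np.savez("side1.npz",p=p,d=d)
cv2.imwrite("pics/side1.png",cv2.resize(p[200:350,240:420],None,fx=4,fy=4,interpolation=cv2.INTER_CUBIC)[...,::-1])
E
```

```text
[ 521.75446475 -315.73781822   84.80909864] [-0.66800889 -0.58980515  1.45871394]
```

View pics/side1.png

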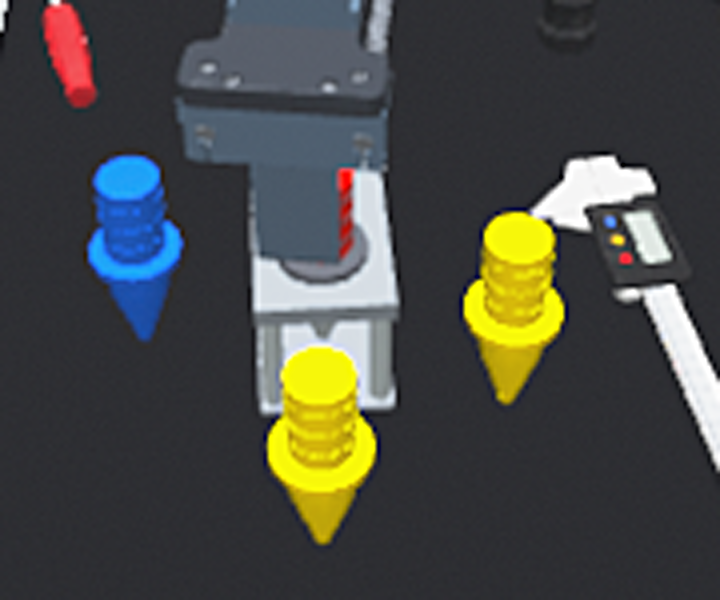

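The view shows the open fingers straddling the red pin (crop px about (340,215)); its collar sits in the rack and nothing else is near. I'll close now.

Request:
send_rows(targets=[[[0,0,0,0,0,0,1],[0,0,0,0,0,0,1],[0,0,0,0,0,0,1],[0,0,0,0,0,0,1],[0,0,0,0,0,0,1],[0,0,0,0,0,0,1],[0,0,0,0,0,0,1],[0,0,0,0,0,0,1]]], grip_force=55)

```text
time_s: 3.85
ee_pos: [522.5, -317.1, 85.4]
ee_rot: [180.0, -0.0, 171.0]
force: [0.3, 2.4, 1.3]
gripper_width: 30.1
gripper_force: 0.8
```

Request:
send_rows(targets=[[[0,0,0,0,0,0,1],[0,0,0,0,0,0,1],[0,0,0,0,0,0.03,1],[0,0,0,0,0,0.08,1],[0,0,0,0,0,0.12,1],[0,0,0,0,0,0.2,1],[0,0,0,0,0,0.2,1],[0,0,0,0,0,0,1],[0,0,0,0,0,0,1]]])

```text
time_s: 4.75
ee_pos: [522.5, -317.5, 212.0]
ee_rot: [-180.0, 0.1, 171.0]
force: [0.1, -0.1, -2.6]
gripper_width: 27.6
gripper_force: 55.0
```

Request:
send_rows(targets=[[[0,0,0,0,0.2335,0,1],[0,0,0,0,0.2335,0,1],[0,0,0,0,0.2335,0,1],[0,0,0,0,0.2335,0,1],[0,0,0,0,0.2335,0,1],[0,0,0,0,0.2335,0,1],[0,0,0,0,0.2335,0,1],[0,0,0,0,0.2335,0,1],[0,0,0,0,0,-0.1,1],[0,0,0,0,0,-0.1,1],[0,0,0,0,0,-0.04,1],[0,0,0,0,0,0,1]]])

```text
time_s: 5.95
ee_pos: [520.6, 56.0, 160.9]
ee_rot: [-179.9, -0.3, 171.0]
force: [-0.5, -0.3, -1.3]
gripper_width: 27.4
gripper_force: 55.0
```

```bash
python3 - <<'E'
from h import *
s=env.state();print(s["ee_pos"],s["ee_rot"],s["force"])
p,d=optics.grab_frame("side");np.savez("side2.npz",p=p,d=d)
cv2.imwrite("pics/side2.png",cv2.resize(p[100:200,255:375],None,fx=6,fy=6,interpolation=cv2.INTER_CUBIC)[...,::-1])
i=optics.camera_info("side");K=np.array(i["camera_matrix"])
def pr(X):
    c=K@(np.array(i["R"])@X+np.array(i["t"]));q=c[:2]/c[2];return ((q-[255,100])*6).round(0)
e=s["ee_pos"]; t0=e+[0,0,19-4.0]
for h in(-28,-48,-84):print(h,pr(t0+[0,0,h]))
print("base",pr(np.array([521.8,53.8,46])),"stage",pr(np.array([523.3,62.6,62])))
W=cloud("side",d); 
E
```

```text
[520.64387004  55.99798153 160.91549946] [-179.92168778   -0.32073104  170.95177287] [-0.47307656 -0.27256846 -1.3230657 ]
-28 [342. 225.]
-48 [343. 268.]
-84 [345. 342.]
base [350. 435.] stage [352. 394.]
```

View pics/side2.png

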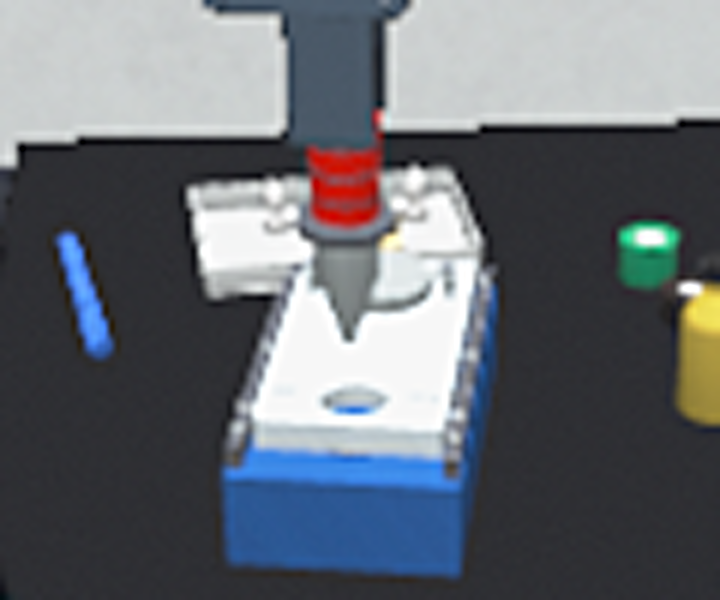

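The view shows the pin upright in the grip: tip at crop px (349,340), hole at (354,402). I'll get the pin's axis and the base's front edge from the same camera's depth.

```bash
python3 - <<'E'
from h import *
from scipy.optimize import least_squares
f=np.load("side2.npz");p=f["p"].astype(int);d=f["d"];W=cloud("side",d);z=W[...,2]
m0=(np.hypot(W[...,0]-521,W[...,1]-56)<30)
for lo,hi,r,nm in((154,172,14.5,"grip"),(128,146,14.5,"shank"),(146,155,22,"collar")):
    m=m0&(z>lo)&(z<hi);P=W[m][:,:2]
    s=least_squares(lambda a:np.hypot(*(P-a).T)-r,[522,57],loss="soft_l1");print(nm,m.sum(),s.x.round(1),np.abs(s.fun).mean().round(2))
# base front face
m=(abs(W[...,0]-515)<60)&(abs(W[...,1]-10)<25)&(z>5)&(z<42)&(p[...,2]>p[...,0]+50)
P=W[m][:,:2];k=np.polyfit(P[:,0],P[:,1],1);print("front",m.sum(),k,"ang",np.degrees(np.arctan(k[0])),"x range",np.percentile(P[:,0],[0,1,99,100]).round(1))
n=np.array([-k[0],1]);n/=np.hypot(*n)
xm=(P[:,0].min()+P[:,0].max())/2;print("hole est",np.array([xm,np.polyval(k,xm)])+40*n)
# top camera base front edge, with side cam base top z
m=(z>40)&(z<50)&(abs(W[...,1]-25)<25)&(abs(W[...,0]-515)<60);print("strip",[np.round(x,1) for x in cv2.minAreaRect(W[m][:,:2].astype(np.float32))],z[m].mean())
E
```

```text
grip 82 [522.3  55.6] 1.18
shank 55 [522.6  57.5] 0.81
collar 81 [522.1  58.8] 2.63
front 461 [-0.14925226 93.44000577] ang -8.488861297380675 x range [465.6 466.5 569.7 569.9]
hole est [523.65864437  55.72584157]
strip [array([520.3,  35. ]), array([ 44.6, 102.3]), np.float64(80.3)] 45.183760387613795
```

Request:
send_rows(targets=[[[0,0,0,0.006,-0.004,-0.05,1],[0,0,0,0,0,-0.06,1],[0,0,0,0,0,-0.04,1],[0,0,0,0,0,-0.03,1],[0,0,0,0,0,-0.02,1],[0,0,0,0,0,0,1]]])

```text
time_s: 6.6
ee_pos: [523.3, 55.4, 122.8]
ee_rot: [-180.0, -0.1, 171.0]
force: [-0.3, 0.1, -2.0]
gripper_width: 27.1
gripper_force: 55.0
```

Request:
send_rows(targets=[[[0,0,0,0,0,-0.025,1],[0,0,0,0,0,-0.025,1],[0,0,0,0,0,-0.025,1],[0,0,0,0,0,0,1]]])

```text
time_s: 7.0
ee_pos: [523.4, 56.2, 107.8]
ee_rot: [179.9, -0.1, 170.9]
force: [-0.1, 2.4, -2.3]
gripper_width: 27.2
gripper_force: 55.0
```

Request:
send_rows(targets=[[[0,0,0,0,0,-0.02,1],[0,0,0,0,0,-0.02,1],[0,0,0,0,0,0,1]]])

```text
time_s: 7.3
ee_pos: [523.5, 55.8, 100.0]
ee_rot: [180.0, -0.0, 171.0]
force: [0.1, 2.7, -0.5]
gripper_width: 27.3
gripper_force: 55.1
```

Request:
send_rows(targets=[[[0,0,0,0,0,-0.02,1],[0,0,0,0,0,-0.02,1],[0,0,0,0,0,0,1]]])

```text
time_s: 7.6
ee_pos: [522.9, 55.4, 91.4]
ee_rot: [-180.0, -0.1, 171.0]
force: [-0.5, 3.0, -2.9]
gripper_width: 27.5
gripper_force: 55.1
```

Request:
send_rows(targets=[[[0,0,0,0,0,-0.015,1],[0,0,0,0,0,-0.015,1],[0,0,0,0,0,0,1]]])

```text
time_s: 7.9
ee_pos: [523.2, 55.4, 85.7]
ee_rot: [-180.0, -0.1, 171.0]
force: [-0.6, 3.1, -3.1]
gripper_width: 27.7
gripper_force: 55.0
```

Request:
send_rows(targets=[[[0,0,0,0,0,-0.015,1],[0,0,0,0,0,-0.01,1],[0,0,0,0,0,0,1]]])

```text
time_s: 8.2
ee_pos: [523.4, 55.5, 81.0]
ee_rot: [-180.0, -0.0, 171.0]
force: [-0.7, 2.8, -2.4]
gripper_width: 27.3
gripper_force: 55.1
```

Request:
send_rows(targets=[[[0,0,0,0,0,-0.01,1],[0,0,0,0,0,-0.01,1],[0,0,0,0,0,0,1]]])

```text
time_s: 8.5
ee_pos: [523.5, 55.5, 77.1]
ee_rot: [-180.0, -0.0, 171.0]
force: [-0.9, 3.4, -1.0]
gripper_width: 27.5
gripper_force: 55.1
```

Request:
send_rows(targets=[[[0,0,0,0,0,-0.005,1],[0,0,0,0,0,-0.005,1],[0,0,0,0,0,0,1]]])

```text
time_s: 8.8
ee_pos: [523.6, 55.5, 75.4]
ee_rot: [180.0, -0.0, 171.0]
force: [-0.5, 3.3, 1.3]
gripper_width: 27.8
gripper_force: 55.1
```

Request:
send_rows(targets=[[[0,0,0,0,0,-0.004,1],[0,0,0,0,0,0,1]]])

```text
time_s: 9.0
ee_pos: [523.7, 55.6, 75.2]
ee_rot: [180.0, 0.0, 171.0]
force: [-2.3, 3.6, 4.5]
gripper_width: 27.7
gripper_force: 55.1
```

Request:
send_rows(targets=[[[0,0,0,0,0,-0.006,1],[0,0,0,0,0,0,1],[0,0,0,0,0,0,1]]])

```text
time_s: 9.3
ee_pos: [523.6, 55.7, 75.0]
ee_rot: [180.0, 0.0, 171.0]
force: [-6.1, 4.1, 11.4]
gripper_width: 27.6
gripper_force: 55.1
```

Request:
send_rows(targets=[[[0,0,0,-0.004,0,-0.002,1],[0,0,0,0,0,0,1]]])

```text
time_s: 9.5
ee_pos: [523.3, 55.7, 74.9]
ee_rot: [180.0, 0.1, 171.0]
force: [-5.1, 3.8, 12.3]
gripper_width: 27.4
gripper_force: 55.1
```

```bash
python3 - <<'E'
from h import *
p,d=optics.grab_frame("side");np.savez("side3.npz",p=p,d=d)
cv2.imwrite("pics/side3.png",cv2.resize(p[110:190,270:350],None,fx=7,fy=7,interpolation=cv2.INTER_CUBIC)[...,::-1])
E
```

```text
(no output)
```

View pics/side3.png

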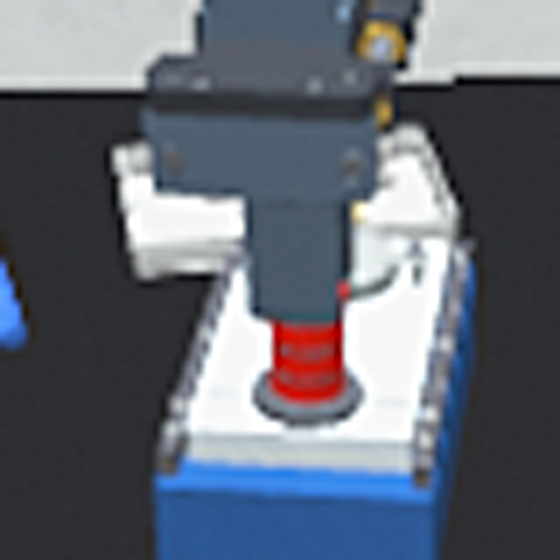

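Side view: the collar (crop px (307,395)) sits flat on the stage. I'll nudge gently toward -y until the pin meets the base hole's wall, so the stage ends fully in line.

Request:
send_rows(targets=[[[0,0,0,-0.002,-0.005,0,1],[0,0,0,0,0,0,1],[0,0,0,0,0,0,1]]])

```text
time_s: 9.85
ee_pos: [523.0, 54.6, 74.9]
ee_rot: [180.0, 0.1, 171.0]
force: [-4.5, 3.1, 11.2]
gripper_width: 27.6
gripper_force: 55.1
```

Request:
send_rows(targets=[[[0,0,0,-0.002,-0.005,0,1],[0,0,0,0,0,0,1],[0,0,0,0,0,0,1]]])

```text
time_s: 10.15
ee_pos: [522.8, 53.6, 74.9]
ee_rot: [180.0, 0.1, 171.0]
force: [-3.0, 3.1, 11.9]
gripper_width: 27.5
gripper_force: 55.1
```

Request:
send_rows(targets=[[[0,0,0,-0.002,-0.004,0,1],[0,0,0,0,0,0,1],[0,0,0,0,0,0,1]]])

```text
time_s: 10.45
ee_pos: [522.5, 52.8, 74.8]
ee_rot: [180.0, 0.1, 171.0]
force: [-3.0, 3.7, 11.0]
gripper_width: 27.6
gripper_force: 55.1
```

Request:
send_rows(targets=[[[0,0,0,-0.001,-0.003,0,1],[0,0,0,0,0,0,1],[0,0,0,0,0,0,1]]])

```text
time_s: 10.75
ee_pos: [522.5, 52.6, 74.9]
ee_rot: [179.9, 0.2, 170.9]
force: [-2.8, 4.6, 10.6]
gripper_width: 27.3
gripper_force: 55.1
```

Request:
send_rows(targets=[[[0,0,0,0,-0.003,0,1],[0,0,0,0,0,0,1],[0,0,0,0,0,0,1]]])

```text
time_s: 11.05
ee_pos: [522.5, 52.4, 74.9]
ee_rot: [179.9, 0.2, 170.9]
force: [-3.4, 5.7, 10.8]
gripper_width: 27.7
gripper_force: 55.1
```

Request:
send_rows(targets=[[[0,0,0,0.002,0.005,0.004,1],[0,0,0,0,0,0,1],[0,0,0,0,0,0,0.0],[0,0,0,0,0,0,0.0],[0,0,0,0,0,0,0.0],[0,0,0,0,0,0,0.0],[0,0,0,0,0,0,0.0]]])

```text
time_s: 11.75
ee_pos: [522.0, 52.2, 73.6]
ee_rot: [-180.0, -0.0, 171.0]
force: [0.1, -0.2, 0.4]
gripper_width: 45.6
gripper_force: 0.0
```

Request:
send_rows(targets=[[[0,0,0,0,0,0.05,0],[0,0,0,0,0,0.1,0],[0,0,0,0,0,0.2,0],[0,0,0,0,0,0.2,0],[0,0,0,0,0.2,0.1,0],[0,0,0,0,0.24,0,0],[0,0,0,0,0.24,0,0],[0,0,0,0,0.24,0,0],[0,0,0,0,0,0,0],[0,0,0,0,0,0,0]]])

```text
time_s: 12.75
ee_pos: [521.7, 237.1, 204.1]
ee_rot: [-180.0, 0.0, 171.1]
force: [0.2, -0.3, 0.2]
gripper_width: 45.5
gripper_force: 0.0
```

```bash
python3 - <<'E'
from h import *
out=[]
for c,(v0,v1,u0,u1) in {"side":(110,200,270,350),"top":(160,250,160,260)}.items():
    p,d=optics.grab_frame(c);W=cloud(c,d);z=W[...,2]
    m=(np.hypot(W[...,0]-522,W[...,1]-55)<35)&(z>100);q=W[m]
    if m.sum():print(c,"pin top z",np.median(q[:,2]),q[:,:2].mean(0))
    out.append(cv2.resize(p[v0:v1,u0:u1],(390,400),interpolation=cv2.INTER_CUBIC))
cv2.imwrite("pics/end.png",np.hstack(out)[...,::-1]);print(env.state()["ee_pos"])
E
```

```text
side pin top z 109.656781474266 [523.36355617  48.39946786]
top pin top z 110.92007080618139 [521.30856322  51.8049575 ]
[521.89664612 235.48495602 204.06651576]
```

View pics/end.png

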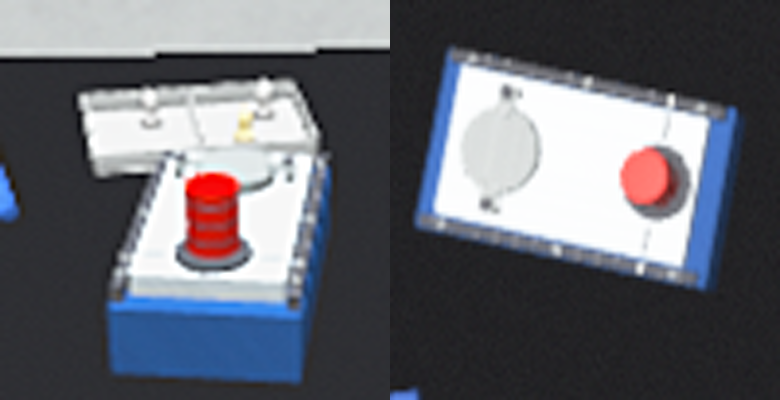

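The end view shows the pin upright with its collar flat on the stage and the stage centred on the base with equal blue margins. The gripper is clear.

```bash
python3 -c "
from workcell import env
print(env.job_done())"
```

```text
the job is handed in; nothing more can be done
None
```

The red-gripped tapered pin is down through both holes with its collar on the stage, the stage looks in line with the base, the green pin was left in the rack, and the job was handed in at about 13 s.

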